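# Clear two nests of moulding cups

## Task

The specimen has cured, so take the two nests of moulding cups apart: set the black specimen, metal square up, in the middle of the flat top of the steel anvil, and stand each cup upright and flat on the floor of the dish of its own colour. Leave the tape roll and the small steel slug where they are.

Things in the scene. Friction and masses are not known exactly. Their poses are not given: they have to be found in the camera images.
- yellow_cup_center (a point): yellow moulding cup, the large wide low kind: round, open at the top, outside 54 mm across with straight sides and 26 mm high, wall 3 mm, inside 48 mm across, inner floor 6 mm above its underside; 80 g or so. Stands on the bench at the start, with one of the small cups standing loosely in it (2.5 mm play all round) so that the small cup's top 20 mm rise above its rim. The point is on the cup's axis, half-way up (13 mm above its underside); z points up out of its mouth.
- blue_cup_center (a point): blue moulding cup, the large wide low kind: round, open at the top, outside 54 mm across with straight sides and 26 mm high, wall 3 mm, inside 48 mm across, inner floor 6 mm above its underside; 80 g or so. Stands on the bench at the start, with one of the small cups standing loosely in it (2.5 mm play all round) so that the small cup's top 20 mm rise above its rim. The point is on the cup's axis, half-way up (13 mm above its underside); z points up out of its mouth.
- red_cup_center (a point): red moulding cup, the small, narrower and taller kind: round, open at the top, outside 43 mm across with straight sides and 40 mm high, wall 3 mm, inside 37 mm across, inner floor 34 mm above its underside; 60 g or so. At the start it stands loosely in one of the two large cups (either), its top 20 mm above the large cup's rim. The point is on the cup's axis, half-way up (20 mm above its underside); z points up out of its mouth.
- green_cup_center (a point): green moulding cup, the small, narrower and taller kind: round, open at the top, outside 43 mm across with straight sides and 40 mm high, wall 3 mm, inside 37 mm across, inner floor 34 mm above its underside; 60 g or so. At the start it stands loosely in one of the two large cups (either), its top 20 mm above the large cup's rim. The point is on the cup's axis, half-way up (20 mm above its underside); z points up out of its mouth.
- specimen_center (a point): the cured specimen: a black moulded disc 30 mm across and 22 mm high with a small metal square in its top face, about 25 g; at the start it stands loosely in the 6 mm deep mouth of one of the small cups (either), its top 16 mm above that cup's rim. The point is its centre, 11 mm above its underside; z points out of the face with the metal square.
- yellow_dish: yellow flat round dish for the yellow cup, 78 mm across, fixed to the bench; its floor is 3 mm thick and 70 mm across, within a rim whose top is 6 mm above the bench. Empty at the start. Origin at the centre of its underside on the bench, z up.
- blue_dish: blue flat round dish for the blue cup, 78 mm across, fixed to the bench; its floor is 3 mm thick and 70 mm across, within a rim whose top is 6 mm above the bench. Empty at the start. Origin at the centre of its underside on the bench, z up.
- red_dish: red flat round dish for the red cup, 67 mm across, fixed to the bench; its floor is 3 mm thick and 59 mm across, within a rim whose top is 6 mm above the bench. Empty at the start. Origin at the centre of its underside on the bench, z up.
- green_dish: green flat round dish for the green cup, 67 mm across, fixed to the bench; its floor is 3 mm thick and 59 mm across, within a rim whose top is 6 mm above the bench. Empty at the start. Origin at the centre of its underside on the bench, z up.
- anvil_top (a point): flat steel anvil, a bare-metal pedestal with a round flat top 68 mm across, 41 mm above the bench, fixed. The point is the centre of its top face, z up.
- tape_center (a point): bystander: roll of black tape lying flat, 57 mm across, 19 mm high, loose; the point is its centre
- slug_center (a point): bystander: plain steel slug standing upright, 25 mm across, 30 mm high, loose; the point is its centre
There are look-alikes about, which are no part of the job. There is more than one size of the part that bears green_cup_center; the job needs the smallest.

How it is judged (in metres and radians):
At the end, for the whole second after the job is handed in: Each cup upright (0.1 rad) on the floor of the dish of its own colour, axis within 12 mm of the dish's centre, underside within 2.5 mm of its floor; the specimen upright (0.1 rad), metal square up, on the anvil's top within 12 mm of its centre; all at rest (horizontal distance between yellow_cup_center and yellow_dish below 0.012 m and z of yellow_cup_center in the frame of yellow_dish below 0.0185 m and angle between each of yellow_cup_center, blue_cup_center, red_cup_center, green_cup_center, specimen_center's own z axis and vertical below 0.1 rad and linear speed of each of yellow_cup, blue_cup, red_cup, green_cup, specimen below 0.02 m/s and horizontal distance between blue_cup_center and blue_dish below 0.012 m and z of blue_cup_center in the frame of blue_dish below 0.0185 m and horizontal distance between red_cup_center and red_dish below 0.012 m and z of red_cup_center in the frame of red_dish below 0.0255 m and horizontal distance between green_cup_center and green_dish below 0.012 m and z of green_cup_center in the frame of green_dish below 0.0255 m and horizontal distance between specimen_center and anvil_top below 0.012 m and z of specimen_center in the frame of anvil_top between 0.0085 and 0.0135 m); the robot touches nothing.
It fails at once if the tape roll is moved by more than 20 mm (distance of tape_center from where it was at the start of the episode above 0.02 m).
It fails at once if the steel slug is moved by more than 20 mm (distance of slug_center from where it was at the start of the episode above 0.02 m).
It also fails if it takes over 141 s, if anything falls off the work surface, if the arm or the gripper's body presses on something with over 40 N, if the wrist force passes 120 N, or if a joint passes its speed limit or range.

## Robot

A 7-joint arm with a two-finger parallel gripper is mounted at the origin on a cart in front of the work surface, level with it; the furniture and walls round the work are solid. World frame = base frame: x ahead of the robot, y to its left, z up, the work surface at z = 0. Lengths are in mm, angles in rad, forces in N, time in s.
With the tool pointing down it reaches from about 425 to 875 mm from the base axis. Payload 4.7 kg.
Tool frame: the origin (TCP) lies midway between the tips of the shut fingers; the grasp point (between the pads) lies 19 mm behind it (pinch_z is the distance from the TCP to the grasp point, in mm); y points along the fingers, z is the direction in which the jaws open and shut, and the axes are right-handed (so a half turn about y gives the same grasp; the last joint's range is limited). The gripper opens to 87 mm and grips with 3 to 60 N. Pads are 19 mm wide; open, the fingers measure 117 mm over their backs; the gripper's body (75 mm by 190 mm) begins 51 mm behind the grasp point.
Start: joints at [-1.198, 0.321, -0.07, 1.45, 0.023, 1.371, -0.057], TCP at [228.276, 608.618, 222.587] pointing down, gripper open.
Joint ranges: [-2.86, 2.86], [-0.3, 2.09], [-1.38, 1.24], [0.06, 2.45], [-1.56, 4.7], [0.09, 2.05], [-2.69, 2.69]. Speed limits (rad/s): [2.57, 2.57, 3.14, 3.14, 3.14, 3.14, 3.14].

## Interface

Orientations are given as [roll, pitch, yaw] about the fixed x, y, z axes, in that order (R = Rz(yaw) Ry(pitch) Rx(roll)).
In Python, from bench import state, snapshot, close_job, spot_in, trace, place_of, pinch_z gives the robot as it stands. The module is installed in compiled form; this text tells all that it offers.
- The arm moves only by the shell command python3 -m handwheel 'ROWS' [FORCE]. ROWS is JSON, a list that holds one entry, the list of rows, each a list of 7 numbers: the turn, a rotation vector about the tool's x, y, z in rad, then the shift along the tool's x, y, z in mm, then the finger opening in mm, from 0 to 87. A call has 1 to 12 rows; each row shifts and turns the commanded pose from where the row before left it, along the tool's axes as they then stand; what a row does not reach is not made up. A row lasts 1/12 s, in which the tool goes at most 41.7 mm and 7.16 degrees, less where a joint would pass 70% of its speed; a pose out of reach is approached as far as the arm can. A call is refused whole if a number of a shift passes 41.7 or a number of a turn 0.125, either way. A call with a gripper value outside its range is refused whole. The fingers move at their own pace and stop on an object; FORCE is the grip in N (left out, the last holds). Time passes only in rows, so rows that do not move let the fingers close. It gives the time, the measured TCP pose, the force and the opening at its end, in the units of the state.
- state(): the state, without advancing time (a new reading comes with each control period).
- snapshot(name): name is "scene" or "top" or "wrist"; returns a dict with "pixels" (420x560x3 uint8, blue, green, red), "fx", "fy", "cx", "cy" (pixels), "view" (4x4, takes a point from world to camera coordinates). Camera axes: x right, y up, looking along -z (the intrinsics and any distortion apply to the point x, -y, -z); pixel columns grow to the right and rows downward; lengths in mm; the calibration is good to about 2 mm. A picture is of the moment at which its call begins. There is no depth.
- close_job(): hands the job in, once; it reports no verdict.
Trained networks look in the newest picture that a camera, given by its name, has taken for a name from the list of things; names that differ only in an ending like _2 or _b are one class to them, and where a whole thing is asked for, a point or a joint stands for the part that bears it (a point fixed in the world has none). Each returns a list of dicts, best first, with "conf" (0 to 1); they miss things now and then, are a little off and sometimes report something else, mostly with a low value. They report only what shows in the picture. A call takes as long as a camera call. They do not tell look-alikes from the thing itself.
- spot_in(camera, target): "rect" ([centre column, centre row, width, height] in pixels, round what is visible of it).
- trace(camera, target): "region" (420x560 bool, what is visible of it) and "rect" ([centre column, centre row, width, height] in pixels, round what is visible of it).
- place_of(camera, target): "at" ([column, row] in pixels: a listed point, or the origin of a listed thing).
The state is a dict: "time": time; "q": joint angles; "joint_vel": joint speeds; "tau": joint torques, N m; "tcp_pos": TCP position; "ee_rot": TCP orientation; "force": force on the tool from outside, world axes, zero at the start; "moment": the same for the moment, N m; "grip_width": finger opening in mm.
Only numpy, scipy, OpenCV 4.12 (cv2) and the standard library are available. Lean on these libraries where they do the work, as an engineer would, in place of code of your own. Each camera call takes 0.05 s, during which the arm holds its last target. There are 200 camera calls.

## Working session

There is one attempt and no reset: what is moved stays moved. The work goes in short steps, Python scripts to look and compute and a shell command to move; the robot and the scene stay as the last step left them, time stands still between calls to the robot, and variables do not carry over. Pictures are saved under pics/ and viewed, about 12 in all and at most 16, crops included, and the job is handed in when it is done.

```bash
mkdir -p pics
cat > h.py <<'E'
import numpy as np, cv2
from bench import *
def ray(s,px):
    u=(px[0]-s["cx"])/s["fx"]; v=(px[1]-s["cy"])/s["fy"]
    V=np.array(s["view"]); R=V[:3,:3]; t=V[:3,3]
    return -R.T@t, R.T@np.array([u,-v,-1.])
def at_z(s,px,z):
    c,d=ray(s,px); return c+d*(z-c[2])/d[2]
def proj(s,p):
    V=np.array(s["view"]); q=V[:3,:3]@np.array(p)+V[:3,3]
    return s["cx"]+s["fx"]*q[0]/-q[2], s["cy"]+s["fy"]*-q[1]/-q[2]
Z=dict(yellow_cup_center=13,blue_cup_center=13,red_cup_center=26,green_cup_center=26,specimen_center=51,yellow_dish=3,blue_dish=3,red_dish=3,green_dish=3,anvil_top=41,tape_center=9.5,slug_center=15)
E
python3 - <<'E'
from h import *
print(state()); print(pinch_z)
for c in ["scene","top"]:
    s=snapshot(c); cv2.imwrite(f"pics/{c}0.png",s["pixels"])
    print(c,s["fx"],s["cx"],s["cy"],[k for k in s],np.round(ray(s,(280,210))[0]))
    for n,z in Z.items():
        for d in place_of(c,n)[:4]:
            print(n,round(d["conf"],2),np.round(d["at"]),np.round(at_z(s,d["at"],z)))
E
```

```text
{'time': 0.0, 'q': array([-1.19791531,  0.32178866, -0.07006427,  1.45168767,  0.02260916,
        1.37078383, -0.05689295]), 'joint_vel': array([-0.00033548,  0.0004207 , -0.00116301, -0.00060334, -0.00078977,
        0.00130266, -0.00107632]), 'tau': array([-1.72096229e-04, -4.91294003e+01, -4.03813524e-01, -3.12519228e+01,
       -6.37795287e-02,  4.39798983e-02,  1.59478177e-04]), 'tcp_pos': array([228.10376031, 608.0691492 , 221.47729139]), 'ee_rot': array([-1.57267388e+00, -1.14321885e-04, -3.58760602e-01]), 'force': array([-0.52260959,  0.31956426,  0.52805224]), 'moment': array([-0.01416425,  0.04087102, -0.01715426]), 'grip_width': 86.92598693386988}
18.700000000000003
scene 384.30534234536645 279.21803265394834 207.76137269673947 ['pixels', 'fx', 'fy', 'cx', 'cy', 'view'] [-112. -349.  663.]
yellow_cup_center 0.79 [401. 287.] [ 457. -318.   13.]
blue_cup_center 0.48 [301. 242.] [481. -73.  13.]
red_cup_center 0.52 [406. 279.] [ 474. -323.   26.]
green_cup_center 0.76 [322. 216.] [577. -86.  26.]
green_cup_center 0.69 [284. 273.] [369. -86.  26.]
green_cup_center 0.51 [306. 
[... 533 characters left out ...]
'view'] [ 394.    9. 1163.]
yellow_cup_center 0.67 [415. 226.] [ 466. -322.   13.]
blue_cup_center 0.65 [311. 225.] [476. -84.  13.]
green_cup_center 0.62 [313. 179.] [579. -91.  26.]
green_cup_center 0.56 [314. 273.] [368. -86.  26.]
green_cup_center 0.53 [308. 225.] [475. -76.  26.]
specimen_center 0.54 [419. 229.] [ 458. -320.   51.]
yellow_dish 0.94 [185. 231.] [470. 203.   3.]
blue_dish 0.89 [136. 245.] [441. 316.   3.]
red_dish 0.66 [245. 236.] [455.  66.   3.]
green_dish 0.62 [230. 167.] [615.  99.   3.]
anvil_top 0.9 [166. 166.] [613. 237.  41.]
anvil_top 0.6 [417. 224.] [ 469. -319.   41.]
tape_center 0.56 [359. 256.] [ 401. -190.   10.]
slug_center 0.57 [294. 145.] [660. -51.  15.]
```

View pics/top0.png

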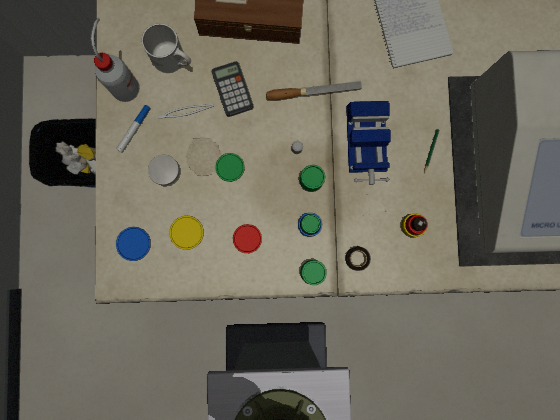

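View pics/scene0.png

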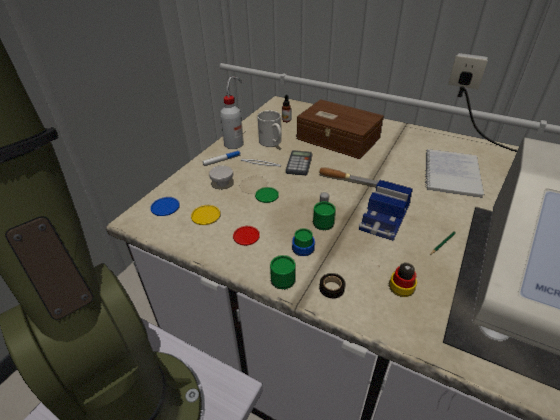

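The scene shows three green cups in the top image: (312,178) and (313,272) stand alone and look larger, while (310,225) stands in the blue cup. Only the last fits "standing in a large cup". I'll confirm it in one enlarged crop and refine the dish centres.

Run:
```python
from h import *
s=snapshot("top"); c=s["pixels"][135:290,295:440]; cv2.imwrite("pics/crop1.png",cv2.resize(c,None,fx=3.8,fy=3.8,interpolation=cv2.INTER_CUBIC))
H=dict(yellow_dish=6,blue_dish=6,red_dish=6,green_dish=6,anvil_top=41,yellow_cup_center=26,blue_cup_center=26,specimen_center=62,green_cup_center=46)
for n,z in H.items():
    for d in trace("top",n)[:3]:
        m=d["region"].astype(np.uint8); cn=max(cv2.findContours(m,0,1)[0],key=cv2.contourArea)
        (x,y),r=cv2.minEnclosingCircle(cn); p=at_z(s,(x,y),z); p2=at_z(s,(x+r,y),z)
        print(n,round(d["conf"],2),(round(x,1),round(y,1)),np.round(p,1),"dia",round(2*np.linalg.norm(p2-p),1))
```

```text
yellow_dish 0.78 (186.0, 232.4) [466.5 200.6   6. ] dia 79.6
blue_dish 0.77 (133.0, 243.5) [444.3 320.6   6. ] dia 79.2
red_dish 0.78 (247.2, 238.1) [449.8  61.7   6. ] dia 64.5
green_dish 0.67 (229.6, 167.0) [615.   98.7   6. ] dia 65.5
green_dish 0.5 (186.8, 232.4) [466.4 198.7   6. ] dia 79.2
anvil_top 0.95 (163.5, 170.2) [604.4 243.4  41. ] dia 68.6
yellow_cup_center 0.72 (409.5, 225.0) [ 468.7 -305.8   26. ] dia 45.5
blue_cup_center 0.72 (418.4, 224.0) [ 470.5 -326.1   26. ] dia 34.7
specimen_center 0.48 (419.0, 224.0) [ 468.  -316.9   62. ] dia 36.3
green_cup_center 0.95 (313.4, 272.0) [369.8 -83.5  46. ] dia 55.9
green_cup_center 0.8 (310.3, 223.9) [475.6 -80.1  46. ] dia 43.1
green_cup_center 0.66 (311.5, 178.3) [577.4 -86.1  46. ] dia 57.1
```

View pics/crop1.png

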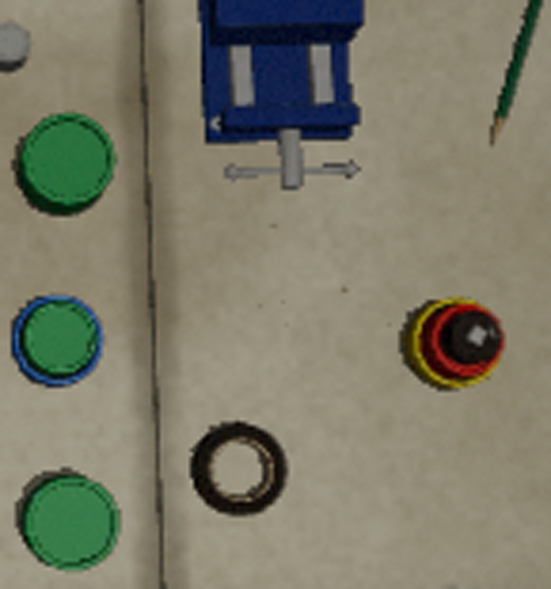

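The crop confirms it. The cup at (310,225), 43 mm across inside the blue rim, is the small green one; its neighbours are about 56 mm. The specimen, metal square up, sits in the red cup in the yellow cup at (415,226). I'll turn the tool so the jaws open along world x, which gives world = (row z, −row x, −row y).

```bash
python3 -m handwheel '[[[0,0.121,0,0,0,0,87],[0,0.121,0,0,0,0,87],[0,0.121,0,0,0,0,87],[0,0.121,0,0,0,0,87],[0,0.121,0,0,0,0,87],[0,0.121,0,0,0,0,87],[0,0.121,0,0,0,0,87],[0,0.121,0,0,0,0,87],[0,0.121,0,0,0,0,87],[0,0.123,0,0,0,0,87]]]' 20
```

```text
time: 2.63
tcp_pos: [228.2, 608.6, 222.6]
ee_rot: [-1.571, 0.0, -1.577]
force: [-0.6, 0.5, 0.5]
grip_width: 86.8
```

```bash
python3 -m handwheel '[[[0,0,0,30,0,22,87],[0,0,0,30,0,22,87],[0,0,0,30,0,22,87],[0,0,0,30,0,22,87],[0,0,0,30,0,22,87],[0,0,0,30,0,22,87],[0,0,0,30,0,22,87],[0,0,0,30,0,22,87],[0,0,0,30,0,22,87],[0,0,0,30,0,22,87],[0,0,0,30,0,22,87],[0,0,0,30,0,22,87]]]'
python3 -m handwheel '[[[0,0,0,35,0,-2,87],[0,0,0,35,0,-2,87],[0,0,0,35,0,-2,87],[0,0,0,35,0,-2,87],[0,0,0,35,0,-2,87],[0,0,0,35,0,-2,87],[0,0,0,35,0,-2,87],[0,0,0,35,0,-2,87],[0,0,0,35,0,-2,87],[0,0,0,12,0,0,87],[0,0,0,0,0,0,87],[0,0,0,0,0,0,87]]]'
python3 - <<'E'
from h import *
print(state()["tcp_pos"],state()["ee_rot"])
s=snapshot("wrist"); cv2.imwrite("pics/w1.png",s["pixels"]); print(np.round(ray(s,(280,210)),3), proj(s,[476,-80,46]))
d=trace("wrist","green_cup_center")
for k in d: print(k["conf"],np.round(k["rect"],1), at_z(s,k["rect"][:2],46))
E
```

```text
time: 3.63
tcp_pos: [493.1, 247.1, 223.0]
ee_rot: [-1.57, 0.001, -1.571]
force: [0.4, 0.9, -0.2]
grip_width: 86.8
time: 4.63
tcp_pos: [474.3, -78.5, 222.8]
ee_rot: [-1.57, 0.001, -1.572]
force: [-0.1, -0.3, -0.2]
grip_width: 87.1
[474.28060069 -78.51486772 222.76352454] [-1.57020985e+00  1.02185890e-03 -1.57247680e+00]
[[ 4.74320e+02 -2.03400e+00  3.84947e+02]
 [ 1.00000e-03 -2.87000e-01 -9.58000e-01]] (np.float64(281.24337008800654), np.float64(186.08866364851082))
0.97 [281.5 182.9  48.3  50.3] [476.24394282 -76.92685159  46.        ]
0.79 [386.4 192.6  67.8  63.5] [575.78134032 -86.54587777  46.        ]
0.71 [171.6 187.7  64.3  61.4] [372.4711188  -81.33241226  46.        ]
```

View pics/w1.png

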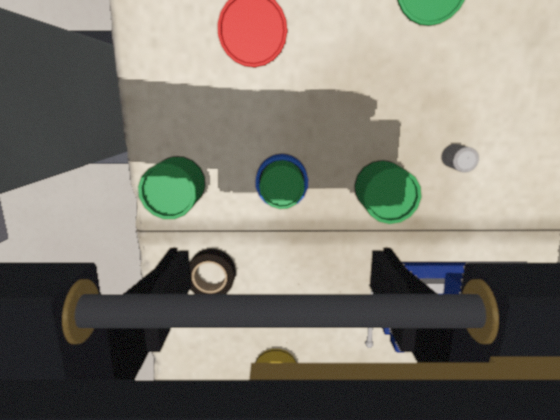

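Wrist view: the small green cup in the blue rim is at (282,183) and the larger ones at (172,188) and (388,192). The top-camera fit agrees within 3 mm. Now I'll descend to just above the blue rim and grip.

```bash
python3 -m handwheel '[[[0,0,0,0,36,2,87],[0,0,0,0,36,0,87],[0,0,0,0,36,0,87],[0,0,0,0,36,0,87],[0,0,0,0,25,0,87],[0,0,0,0,15,0,87],[0,0,0,0,9.5,0,87],[0,0,0,0,0,0,87]]]' 20
python3 -m handwheel '[[[0,0,0,0,0,0,30],[0,0,0,0,0,0,30],[0,0,0,0,0,0,30],[0,0,0,0,0,0,30],[0,0,0,0,0,0,30],[0,0,0,0,0,0,30],[0,0,0,0,0,0,30],[0,0,0,0,0,0,30],[0,0,0,0,0,0,30]]]' 20
```

```text
time: 5.4
tcp_pos: [474.9, -76.9, 27.1]
ee_rot: [-1.575, -0.0, -1.568]
force: [-0.7, 0.8, 1.0]
grip_width: 87.3
time: 6.15
tcp_pos: [476.4, -78.4, 29.2]
ee_rot: [-1.571, 0.0, -1.571]
force: [0.3, 0.9, 2.0]
grip_width: 41.3
```

```bash
python3 -m handwheel '[[[0,0,0,0,-10,0,30],[0,0,0,0,-20,0,30],[0,0,0,0,-35,0,30],[0,0,0,-10,-35,20,30],[0,0,0,-20,0,30,30],[0,0,0,-20,0,30,30],[0,0,0,-20,0,30,30],[0,0,0,-20,0,30,30],[0,0,0,0,0,0,30],[0,0,0,0,0,0,30]]]'
cat > dish.py <<'E'
from h import *; import sys
n=sys.argv[1]; z=float(sys.argv[2]); s=snapshot("wrist"); p=state()["tcp_pos"]; print(p,state()["grip_width"])
for d in trace("wrist",n)[:3]:
    cn=np.vstack(cv2.findContours(d["region"].astype(np.uint8),0,1)[0])
    w=np.array([at_z(s,q[0],z)[:2] for q in cn],np.float32)
    (x,y),r=cv2.minEnclosingCircle(w); print(d["conf"],np.round(d["rect"]),"xy",round(x,1),round(y,1),"dia",round(2*r,1),"delta",round(x-p[0],1),round(y-p[1],1))
if len(sys.argv)>3: cv2.imwrite(sys.argv[3],s["pixels"])
E
python3 dish.py green_dish 6 pics/w2.png
```

```text
time: 6.98
tcp_pos: [617.1, 13.5, 128.5]
ee_rot: [-1.572, -0.002, -1.567]
force: [-0.6, -0.2, -0.5]
grip_width: 40.8
[616.09980579  11.58893319 128.81188738] 40.9402328357686
0.7 [277.  88.  90.  94.] xy 614.9 97.8 dia 66.7 delta -1.2 86.2
```

View pics/w2.png

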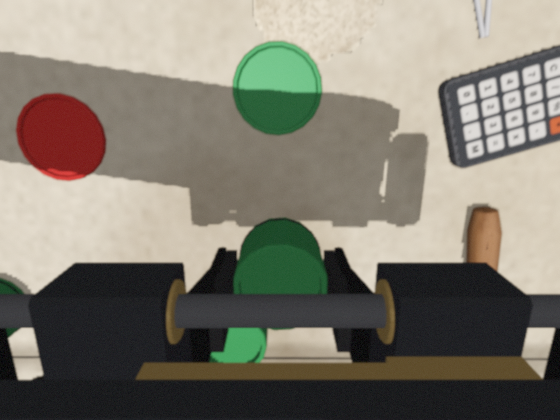

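Wrist view: the cup is held upright at (280,270). The green dish is at (277,88), 66.7 mm across, and agrees with the top view. Placing.

```bash
python3 -m handwheel '[[[0,0,0,-30,0,-1,30],[0,0,0,-30,0,0,30],[0,0,0,-26,20,0,30],[0,0,0,0,30,0,30],[0,0,0,0,25,0,30],[0,0,0,0,15,0,30],[0,0,0,0,8,0,30],[0,0,0,0,3,0,30],[0,0,0,0,1,0,30],[0,0,0,0,0,0,30],[0,0,0,0,0,0,30]]]'
python3 -m handwheel '[[[0,0,0,0,0,0,60],[0,0,0,0,0,0,60],[0,0,0,0,0,0,60],[0,0,0,0,0,0,65]]]'
```

```text
time: 8.0
tcp_pos: [616.3, 97.5, 28.6]
ee_rot: [-1.568, 0.001, -1.571]
force: [-0.1, -0.4, -0.9]
grip_width: 40.9
time: 8.33
tcp_pos: [615.6, 97.7, 27.5]
ee_rot: [-1.57, 0.0, -1.571]
force: [-0.5, -0.1, -0.3]
grip_width: 59.3
```

```bash
python3 -m handwheel '[[[0,0,0,0,-10,0,75],[0,0,0,0,-25,0,87],[0,0,0,0,-34,0,87],[0,0,0,0,-34,0,87],[0,0,0,30,0,-24,87],[0,0,0,30,0,-24,87],[0,0,0,0,0,0,87],[0,0,0,0,0,0,87]]]'
python3 dish.py green_cup_center 43 pics/w3.png
python3 -m handwheel '[[[0,0,0,28,0,-23,87],[0,0,0,29,0,-23,87],[0,0,0,29,0,-23,87],[0,0,0,29,0,-22,87],[0,0,0,0,0,0,87],[0,0,0,0,0,0,87]]]'
python3 dish.py blue_cup_center 26
```

```text
time: 9.0
tcp_pos: [566.4, 35.2, 131.2]
ee_rot: [-1.57, 0.001, -1.575]
force: [0.5, 1.1, -0.3]
grip_width: 86.7
[567.29451714  37.18379658 131.03616495] 87.00941073787831
0.94 [354. 124.  70.  66.] xy 614.6 96.0 dia 46.8 delta 47.3 58.9
0.67 [296. 345.  70.  34.] xy 580.0 -77.5 dia 60.8 delta 12.7 -114.7
time: 9.6
tcp_pos: [476.4, -78.0, 130.6]
ee_rot: [-1.57, 0.001, -1.573]
force: [1.0, 0.5, 1.4]
grip_width: 87.0
[477.23757638 -76.64095489 130.60306699] 86.87491421889713
0.65 [279. 208.  67.  70.] xy 475.7 -79.2 dia 57.0 delta -1.6 -2.6
```

View pics/w3.png

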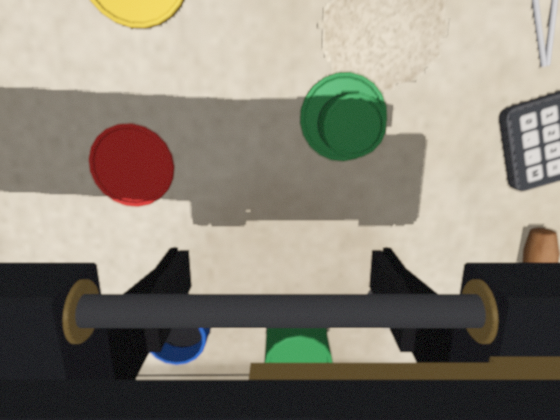

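Picture: the green cup stands flat in its dish, at (345,117) in the image, within 2 mm. The blue cup measures (475.7, −79.2). I'll grip it high enough to clear the dish rim.

```bash
python3 -m handwheel '[[[0,0,0,1.5,30,-0.5,87],[0,0,0,0,35,0,87],[0,0,0,0,30,0,87],[0,0,0,0,18,0,87],[0,0,0,0,8,0,87],[0,0,0,0,0,0,87],[0,0,0,0,0,0,87]]]' 20
python3 -m handwheel '[[[0,0,0,0,0,0,42],[0,0,0,0,0,0,42],[0,0,0,0,0,0,42],[0,0,0,0,0,0,42],[0,0,0,0,0,0,42],[0,0,0,0,0,0,42],[0,0,0,0,0,0,42]]]' 20
python3 -m handwheel '[[[0,0,0,0,-10,0,42],[0,0,0,0,-20,0,42],[0,0,0,0,-35,0,42],[0,0,0,-10,-35,0,42],[0,0,0,-35,0,0,42],[0,0,0,-35,0,0,42],[0,0,0,-35,0,0,42],[0,0,0,-35,0,0,42],[0,0,0,-35,0,0,42],[0,0,0,-35,0,0,42],[0,0,0,-35,0,0,42],[0,0,0,-35,0,0,42]]]'
```

```text
time: 10.28
tcp_pos: [476.8, -78.3, 9.4]
ee_rot: [-1.571, -0.001, -1.569]
force: [-0.4, -0.0, 0.4]
grip_width: 86.7
time: 10.87
tcp_pos: [475.9, -78.8, 9.3]
ee_rot: [-1.57, 0.0, -1.571]
force: [-0.4, 0.6, 2.0]
grip_width: 52.5
time: 11.87
tcp_pos: [475.5, 212.6, 109.8]
ee_rot: [-1.57, 0.0, -1.571]
force: [1.0, -0.1, -1.6]
grip_width: 52.6
```

```bash
python3 -m handwheel '[[[0,0,0,-12,0,-15,42],[0,0,0,-12,0,-15,42],[0,0,0,0,0,0,42],[0,0,0,0,0,0,42]]]'
python3 dish.py blue_dish 6 pics/w4.png
```

```text
time: 12.2
tcp_pos: [445.2, 235.7, 109.4]
ee_rot: [-1.571, -0.0, -1.568]
force: [-0.0, -0.3, -0.4]
grip_width: 52.1
[446.03362558 234.78214458 109.52622096] 51.905248345104546
0.76 [278.  86. 116. 116.] xy 443.7 320.5 dia 77.4 delta -2.4 85.7
```

View pics/w4.png

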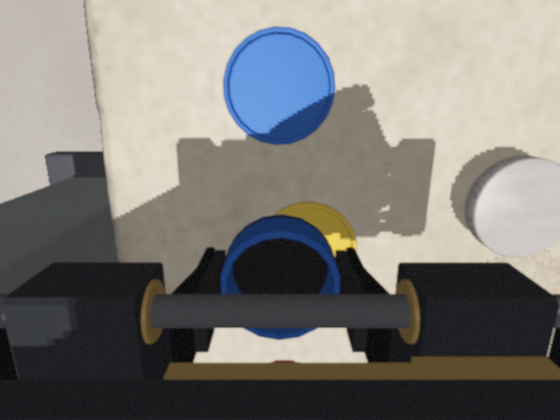

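Blue dish at (278,86), 77 mm across, agrees with the top view. The blue cup is held level at (280,275). Placing.

```bash
python3 -m handwheel '[[[0,0,0,-30,0,-2,42],[0,0,0,-30,0,0,42],[0,0,0,-25.5,20,0,42],[0,0,0,0,30,0,42],[0,0,0,0,25,0,42],[0,0,0,0,14,0,42],[0,0,0,0,5,0,42],[0,0,0,0,2,0,42],[0,0,0,0,0.5,0,42],[0,0,0,0,0.4,0,42],[0,0,0,0,0,0,42]]]'
python3 -m handwheel '[[[0,0,0,0,0,0,70],[0,0,0,0,0,0,70],[0,0,0,0,0,0,70],[0,0,0,0,0,0,72]]]'
python3 -m handwheel '[[[0,0,0,0,-10,0,80],[0,0,0,0,-30,0,87],[0,0,0,0,-35,0,87],[0,0,0,0,-35,0,87],[0,0,0,35,-20,2,87],[0,0,0,35,-20,2,87],[0,0,0,0,0,0,87]]]'
python3 dish.py blue_cup_center 29
python3 dish.py yellow_dish 6
```

```text
time: 13.22
tcp_pos: [444.8, 321.1, 13.4]
ee_rot: [-1.569, 0.002, -1.571]
force: [0.7, -0.3, -0.7]
grip_width: 51.9
time: 13.55
tcp_pos: [444.0, 320.9, 12.6]
ee_rot: [-1.57, 0.001, -1.571]
force: [0.2, -0.4, -0.0]
grip_width: 68.9
time: 14.13
tcp_pos: [451.9, 244.5, 167.5]
ee_rot: [-1.564, 0.002, -1.579]
force: [1.3, -0.2, -0.6]
grip_width: 86.4
[450.40655169 247.60920654 165.68858621] 86.90574377437176
0.68 [269. 104.  64.  68.] xy 444.6 318.3 dia 54.7 delta -5.8 70.7
[447.90163621 250.80595495 163.05516586] 86.95797564206208
0.87 [298. 240.  82.  81.] xy 466.0 201.1 dia 79.1 delta 18.1 -49.7
```

```bash
python3 -m handwheel '[[[0,0,0,38,-5,2,87],[0,0,0,38,-5,2,87],[0,0,0,38,-5,2,87],[0,0,0,38,-5,2,87],[0,0,0,38,-5,2,87],[0,0,0,38,-5,2,87],[0,0,0,38,-5,2,87],[0,0,0,38,-5,2,87],[0,0,0,38,0,2,87],[0,0,0,38,0,2,87],[0,0,0,38,0,0,87],[0,0,0,38,0,0,87]]]'
python3 -m handwheel '[[[0,0,0,35,0,0,87],[0,0,0,35,0,0,87],[0,0,0,35,0,0,87],[0,0,0,0,0,0,87],[0,0,0,0,0,0,87],[0,0,0,0,0,0,87]]]'
python3 dish.py specimen_center 62 pics/w5.png; python3 dish.py red_cup_center 46; python3 dish.py yellow_cup_center 26
```

```text
time: 15.33
tcp_pos: [468.0, -205.8, 201.9]
ee_rot: [-1.571, 0.0, -1.568]
force: [0.8, -0.1, -0.4]
grip_width: 86.8
time: 15.83
tcp_pos: [468.2, -309.0, 201.2]
ee_rot: [-1.573, 0.001, -1.57]
force: [0.4, 0.9, 0.0]
grip_width: 86.9
[ 468.56134515 -308.28076636  201.39781476] 87.12015690727175
0.93 [279. 204.  36.  41.] xy 468.7 -317.5 dia 34.3 delta 0.2 -9.2
[ 468.7528795  -308.13333631  201.87884649] 87.06951541607397
0.88 [280. 198.  41.  51.] xy 469.2 -316.1 dia 48.1 delta 0.4 -8.0
0.15 [198.  49.  66.  72.] xy 403.4 -192.3 dia 53.0 delta -65.4 115.8
[ 468.57233874 -308.64165833  202.16493872] 86.57621306141483
0.8 [280. 188.  53.  44.] xy 468.4 -316.5 dia 55.3 delta -0.1 -7.9
```

View pics/w5.png

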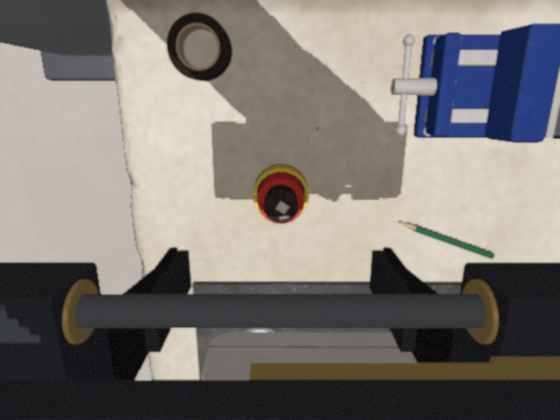

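Wrist view: the specimen, with its metal square showing, is at (281,206), concentric with the red and yellow cups. The machine stands clear behind. I'll grip the specimen above the red rim.

```bash
python3 -m handwheel '[[[0,0,0,10,30,0.5,87],[0,0,0,0,36,0,87],[0,0,0,0,36,0,80],[0,0,0,0,28,0,70],[0,0,0,0,15,0,65],[0,0,0,0,7,0,60],[0,0,0,0,0,0,60],[0,0,0,0,0,0,60]]]' 15
python3 -m handwheel '[[[0,0,0,0,0,0,20],[0,0,0,0,0,0,20],[0,0,0,0,0,0,20],[0,0,0,0,0,0,20],[0,0,0,0,0,0,20],[0,0,0,0,0,0,20],[0,0,0,0,0,0,20]]]' 15
```

```text
time: 16.8
tcp_pos: [469.0, -320.5, 51.0]
ee_rot: [-1.57, -0.0, -1.57]
force: [0.5, 0.8, 1.0]
grip_width: 61.7
time: 17.38
tcp_pos: [468.5, -320.4, 50.4]
ee_rot: [-1.57, 0.0, -1.571]
force: [-0.5, 0.5, 2.3]
grip_width: 29.5
```

```bash
python3 -m handwheel '[[[0,0,0,0,-10,0,20],[0,0,0,0,-20,0,20],[0,0,0,0,-35,0,20],[0,0,0,-20,-35,0,20],[0,0,0,-36,0,0,20],[0,0,0,-36,0,0,20],[0,0,0,-36,0,0,20],[0,0,0,-36,0,0,20],[0,0,0,-36,0,0,20],[0,0,0,-36,0,0,20],[0,0,0,-36,0,0,20],[0,0,0,-36,0,0,20]]]'
python3 -m handwheel '[[[0,0,0,-26,0,20,20],[0,0,0,-26,0,20,20],[0,0,0,-26,0,20,20],[0,0,0,-26,0,20,20],[0,0,0,-26,0,20,20],[0,0,0,-26,0,20,20],[0,0,0,-26,0,16,20],[0,0,0,0,0,0,20],[0,0,0,0,0,0,20]]]'
python3 dish.py anvil_top 41 pics/w6.png
```

```text
time: 18.38
tcp_pos: [468.1, -10.8, 151.0]
ee_rot: [-1.57, 0.002, -1.571]
force: [0.3, -0.4, -0.3]
grip_width: 29.1
time: 19.13
tcp_pos: [604.5, 171.3, 149.8]
ee_rot: [-1.571, -0.002, -1.568]
force: [0.2, -1.8, -0.8]
grip_width: 29.4
[604.16750824 169.27495181 150.09033628] 29.512193656175466
0.95 [284. 101.  96. 103.] xy 605.8 243.9 dia 68.9 delta 1.7 74.7
```

View pics/w6.png

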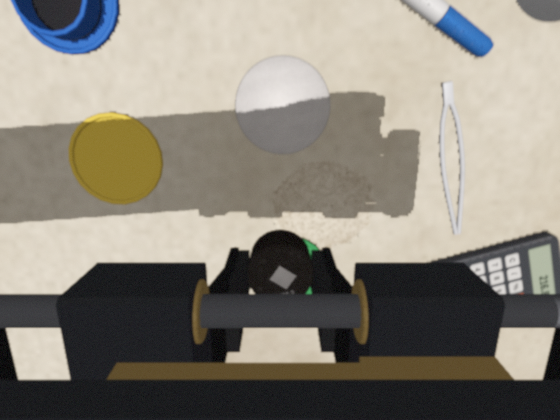

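Specimen held, square up. The anvil top is at (283,104), 69 mm across, and agrees with the top view. Placing.

```bash
python3 -m handwheel '[[[0,0,0,-30,0,1,20],[0,0,0,-30,0,0,20],[0,0,0,-14,25,0,20],[0,0,0,0,30,0,20],[0,0,0,0,22,0,20],[0,0,0,0,12,0,20],[0,0,0,0,5,0,20],[0,0,0,0,3,0,20],[0,0,0,0,1,0,20],[0,0,0,0,0,0,20],[0,0,0,0,0,0,20]]]'
python3 -c "
from h import *
print(state()['tcp_pos'],state()['force'])"
```

```text
time: 20.15
tcp_pos: [606.3, 243.7, 53.7]
ee_rot: [-1.569, 0.001, -1.571]
force: [1.2, 0.3, -0.7]
grip_width: 29.3
[606.25495639 243.71176919  53.67510753] [ 1.1769876   0.31777416 -0.73840599]
```

```bash
python3 -m handwheel '[[[0,0,0,0,0.4,0,20],[0,0,0,0,0.4,0,20],[0,0,0,0,0,0,20],[0,0,0,0,0,0,20]]]'
python3 -m handwheel '[[[0,0,0,0,0,0,45],[0,0,0,0,0,0,45],[0,0,0,0,0,0,50],[0,0,0,0,0,0,50]]]'
python3 -m handwheel '[[[0,0,0,0,-10,0,55],[0,0,0,0,-30,0,87],[0,0,0,0,-35,0,87],[0,0,0,0,-35,0,87],[0,0,0,35,-20,0,87],[0,0,0,35,-20,0,87],[0,0,0,0,0,0,87],[0,0,0,0,0,0,87]]]'
python3 dish.py specimen_center 63 pics/w7.png;python3 dish.py anvil_top 41
```

```text
time: 20.48
tcp_pos: [605.3, 243.7, 51.6]
ee_rot: [-1.571, 0.0, -1.571]
force: [0.0, 0.6, 0.5]
grip_width: 29.4
time: 20.82
tcp_pos: [605.3, 243.6, 51.4]
ee_rot: [-1.571, 0.0, -1.571]
force: [-0.8, -0.1, -0.2]
grip_width: 46.3
time: 21.48
tcp_pos: [606.9, 170.1, 204.5]
ee_rot: [-1.567, 0.002, -1.577]
force: [0.6, 0.9, 0.2]
grip_width: 85.7
[605.80552701 172.74035252 202.84183338] 86.23279038145266
0.91 [275. 104.  38.  41.] xy 604.9 244.6 dia 29.5 delta -0.9 71.8
[604.73429364 175.06712942 201.01537551] 86.55650020682153
0.56 [282. 107.  82.  86.] xy 606.0 244.1 dia 67.8 delta 1.3 69.0
0.5 [289. 250.  63.  49.] xy 613.5 114.1 dia 60.6 delta 8.8 -61.0
```

View pics/w7.png

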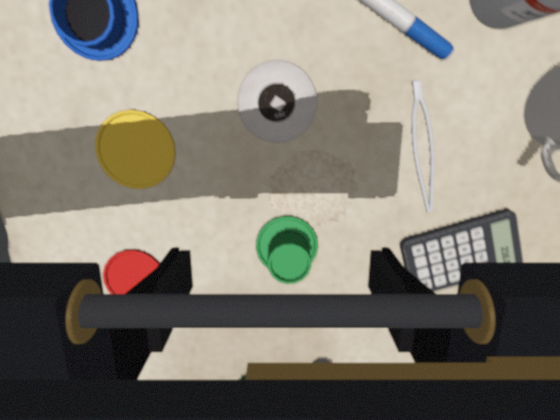

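The specimen stands in the middle of the anvil at (276,102), square up. Going back for the red cup.

```bash
python3 -m handwheel '[[[0,0,0,35,0,-13,87],[0,0,0,35,0,-13,87],[0,0,0,35,0,-13,87],[0,0,0,35,0,-13,87],[0,0,0,35,0,-13,87],[0,0,0,35,0,-13,87],[0,0,0,35,0,-13,87],[0,0,0,35,0,-13,87],[0,0,0,35,0,-13,87],[0,0,0,35,0,-13,87],[0,0,0,35,0,-6,87],[0,0,0,35,0,0,87]]]'
python3 -m handwheel '[[[0,0,0,35,0,0,87],[0,0,0,28,0,0,87],[0,0,0,0,0,0,87],[0,0,0,0,0,0,87],[0,0,0,0,0,0,87]]]'
python3 dish.py red_cup_center 46; python3 dish.py yellow_cup_center 26
```

```text
time: 22.68
tcp_pos: [468.3, -246.7, 201.3]
ee_rot: [-1.57, 0.003, -1.569]
force: [1.0, 0.1, 0.5]
grip_width: 86.9
time: 23.1
tcp_pos: [469.7, -308.0, 200.6]
ee_rot: [-1.572, 0.001, -1.569]
force: [0.4, 0.2, -0.6]
grip_width: 87.0
[ 470.02507282 -307.38558123  200.7771984 ] 86.92039912462883
0.86 [281. 198.  43.  54.] xy 467.8 -316.5 dia 48.2 delta -2.2 -9.1
[ 470.18348591 -307.23698856  201.11076076] 87.17788806003729
0.91 [279. 188.  56.  41.] xy 468.4 -316.7 dia 54.7 delta -1.8 -9.5
```

```bash
python3 -m handwheel '[[[0,0,0,10.5,30,-1,87],[0,0,0,0,36,0,87],[0,0,0,0,36,0,87],[0,0,0,0,36,0,87],[0,0,0,0,20,0,80],[0,0,0,0,10,0,70],[0,0,0,0,4,0,70],[0,0,0,0,0,0,70],[0,0,0,0,0,0,70]]]' 20
python3 -m handwheel '[[[0,0,0,0,0,0,30],[0,0,0,0,0,0,30],[0,0,0,0,0,0,30],[0,0,0,0,0,0,30],[0,0,0,0,0,0,30],[0,0,0,0,0,0,30],[0,0,0,0,0,0,30]]]' 20
python3 -m handwheel '[[[0,0,0,0,-10,0,30],[0,0,0,0,-20,0,30],[0,0,0,0,-35,0,30],[0,0,0,-20,-35,0,30],[0,0,0,-36,0,-2,30],[0,0,0,-36,0,-2,30],[0,0,0,-36,0,-2,30],[0,0,0,-36,0,-2,30],[0,0,0,-36,0,-2,30],[0,0,0,-36,0,-2,30],[0,0,0,-36,0,-2,30],[0,0,0,-25,0,-2,30]]]'
python3 dish.py red_dish 6 pics/w8.png
```

```text
time: 24.05
tcp_pos: [469.5, -320.3, 30.8]
ee_rot: [-1.568, -0.001, -1.57]
force: [0.1, 1.0, 0.0]
grip_width: 71.1
time: 24.63
tcp_pos: [468.5, -319.9, 29.6]
ee_rot: [-1.57, 0.0, -1.571]
force: [-0.4, 0.6, 2.5]
grip_width: 40.9
time: 25.63
tcp_pos: [451.9, -19.4, 129.9]
ee_rot: [-1.57, 0.003, -1.568]
force: [0.2, 0.6, 0.0]
grip_width: 41.1
[451.44258571 -14.89391651 129.6439276 ] 40.90152688168161
0.88 [272.  96.  94.  92.] xy 448.3 61.9 dia 67.2 delta -3.2 76.8
```

View pics/w8.png

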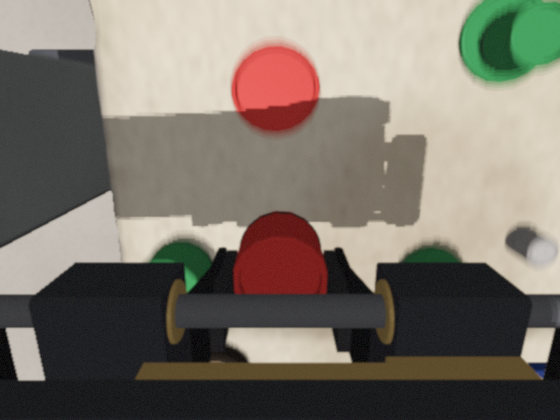

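```bash
python3 -m handwheel '[[[0,0,0,0,0,0,30],[0,0,0,0,0,0,30],[0,0,0,0,0,0,30]]]'
python3 dish.py red_dish 6
```

```text
time: 25.98
tcp_pos: [452.4, -24.5, 129.5]
ee_rot: [-1.571, -0.0, -1.574]
force: [-0.1, -0.3, -0.2]
grip_width: 41.6
[452.38468757 -24.44484614 129.43441116] 40.889738562125586
0.66 [273.  87.  92.  93.] xy 448.7 61.7 dia 67.3 delta -3.7 86.1
0.34 [282. 252.  93.  81.] xy 452.2 -81.7 dia 95.0 delta -0.2 -57.2
```

```bash
python3 -m handwheel '[[[0,0,0,-30,0,-3.5,30],[0,0,0,-30,0,0,30],[0,0,0,-25,20,0,30],[0,0,0,0,30,0,30],[0,0,0,0,25,0,30],[0,0,0,0,15,0,30],[0,0,0,0,8,0,30],[0,0,0,0,3,0,30],[0,0,0,0,1.5,0,30],[0,0,0,0,0,0,30],[0,0,0,0,0,0,30],[0,0,0,0,0,0,30]]]'
python3 -m handwheel '[[[0,0,0,0,0.3,0,30],[0,0,0,0,0,0,30],[0,0,0,0,0,0,60],[0,0,0,0,0,0,60],[0,0,0,0,0,0,60],[0,0,0,0,0,0,65]]]'
python3 -m handwheel '[[[0,0,0,0,-10,0,75],[0,0,0,0,-25,0,87],[0,0,0,0,-35,0,87],[0,0,0,0,-35,0,87],[0,0,0,36,-35,2,87],[0,0,0,36,-34,2,87],[0,0,0,0,0,0,87],[0,0,0,0,0,0,87],[0,0,0,0,0,0,87]]]'
python3 dish.py red_cup_center 43; python3 dish.py red_dish 6
```

```text
time: 27.08
tcp_pos: [449.7, 62.4, 27.8]
ee_rot: [-1.569, 0.001, -1.571]
force: [0.2, 0.5, 0.3]
grip_width: 40.7
time: 27.58
tcp_pos: [448.9, 62.2, 26.6]
ee_rot: [-1.571, 0.0, -1.571]
force: [0.6, -0.0, -0.1]
grip_width: 59.0
time: 28.33
tcp_pos: [451.7, 2.5, 188.8]
ee_rot: [-1.571, 0.001, -1.571]
force: [-0.3, 0.4, -0.1]
grip_width: 86.6
[451.31530511   2.80415877 188.20987913] 86.96875571153039
0.68 [278. 121.  46.  53.] xy 449.1 62.1 dia 42.7 delta -2.2 59.3
[451.17249352   2.84321492 187.92721373] 86.83900237409013
0.86 [276. 121.  74.  75.] xy 448.2 62.4 dia 67.5 delta -2.9 59.5
```

Red is in its dish. Now the yellow cup.

```bash
python3 -m handwheel '[[[0,0,0,31,0,2,87],[0,0,0,31,0,2,87],[0,0,0,31,0,2,87],[0,0,0,31,0,2,87],[0,0,0,31,0,2,87],[0,0,0,31,0,2,87],[0,0,0,31,0,2,87],[0,0,0,31,0,2,87],[0,0,0,31,0,1,87],[0,0,0,31,0,0,87],[0,0,0,0,0,0,87],[0,0,0,0,0,0,87]]]'
python3 -m handwheel '[[[0,0,0,0,20,0,87],[0,0,0,0,20,0,87],[0,0,0,0,0,0,87],[0,0,0,0,0,0,87]]]'
python3 dish.py yellow_cup_center 26
```

```text
time: 29.53
tcp_pos: [467.4, -310.4, 188.0]
ee_rot: [-1.574, -0.002, -1.576]
force: [0.2, 0.1, 0.3]
grip_width: 87.2
time: 29.87
tcp_pos: [469.1, -305.7, 148.2]
ee_rot: [-1.573, 0.002, -1.568]
force: [-1.4, -0.8, 0.1]
grip_width: 86.7
[ 469.74947966 -306.52449614  149.32427455] 87.33710309336784
0.79 [277. 213.  65.  69.] xy 467.9 -317.2 dia 57.7 delta -1.9 -10.7
```

```bash
python3 -m handwheel '[[[0,0,0,12,30,-1,87],[0,0,0,0,36,0,87],[0,0,0,0,36,0,87],[0,0,0,0,22,0,87],[0,0,0,0,11,0,87],[0,0,0,0,4,0,87],[0,0,0,0,0,0,87],[0,0,0,0,0,0,87]]]' 20
python3 -m handwheel '[[[0,0,0,0,0,0,42],[0,0,0,0,0,0,42],[0,0,0,0,0,0,42],[0,0,0,0,0,0,42],[0,0,0,0,0,0,42],[0,0,0,0,0,0,42],[0,0,0,0,0,0,42]]]' 20
```

```text
time: 30.63
tcp_pos: [469.5, -320.7, 11.9]
ee_rot: [-1.568, -0.001, -1.57]
force: [0.1, -0.7, -0.1]
grip_width: 87.2
time: 31.22
tcp_pos: [468.2, -320.0, 10.3]
ee_rot: [-1.571, 0.0, -1.571]
force: [-0.3, 0.9, 0.5]
grip_width: 53.1
```

```bash
python3 -m handwheel '[[[0,0,0,0,-10,0,42],[0,0,0,0,-20,0,42],[0,0,0,0,-35,0,42],[0,0,0,-20,-35,0,42],[0,0,0,-30,0,0,42],[0,0,0,-30,0,0,42],[0,0,0,-30,0,0,42],[0,0,0,-30,0,0,42],[0,0,0,-30,0,0,42],[0,0,0,-30,0,0,42],[0,0,0,-30,0,0,42],[0,0,0,-30,0,0,42]]]'
python3 -m handwheel '[[[0,0,0,-30,0,0,42],[0,0,0,-30,0,0,42],[0,0,0,-30,0,0,42],[0,0,0,-30,0,0,42],[0,0,0,-30,0,0,42],[0,0,0,-30,0,0,42],[0,0,0,0,0,0,42],[0,0,0,0,0,0,42],[0,0,0,0,0,0,42],[0,0,0,0,0,0,42]]]'
python3 dish.py yellow_dish 6 pics/w9.png
```

```text
time: 32.22
tcp_pos: [467.7, -58.8, 110.5]
ee_rot: [-1.57, 0.001, -1.571]
force: [-0.4, 0.2, -2.2]
grip_width: 53.7
time: 33.05
tcp_pos: [468.2, 118.5, 110.3]
ee_rot: [-1.571, -0.0, -1.573]
force: [-0.1, 0.5, 0.2]
grip_width: 53.6
[468.23758749 118.50868213 110.26968059] 53.60017893358112
0.86 [276.  92. 110. 118.] xy 465.9 199.8 dia 77.8 delta -2.3 81.3
```

View pics/w9.png

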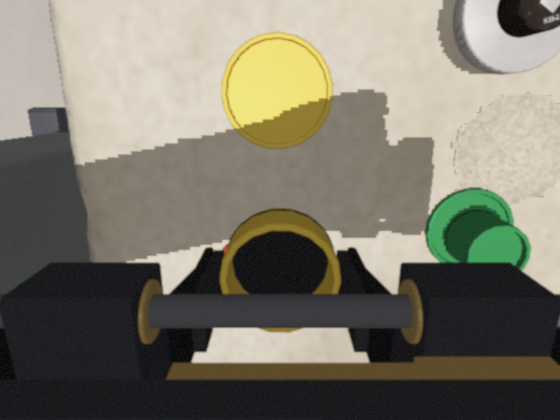

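Yellow cup held level at (280,270), dish at (277,91). Placing.

```bash
python3 -m handwheel '[[[0,0,0,-30,0,-2,42],[0,0,0,-30,0,0,42],[0,0,0,-22,20,0,42],[0,0,0,0,28,0,42],[0,0,0,0,23,0,42],[0,0,0,0,14,0,42],[0,0,0,0,7,0,42],[0,0,0,0,3,0,42],[0,0,0,0,1.5,0,42],[0,0,0,0,0,0,42],[0,0,0,0,0,0,42],[0,0,0,0,0,0,42]]]'
python3 -m handwheel '[[[0,0,0,0,0.2,0,42],[0,0,0,0,0,0,42],[0,0,0,0,0,0,70],[0,0,0,0,0,0,70],[0,0,0,0,0,0,70],[0,0,0,0,0,0,72]]]'
python3 -m handwheel '[[[0,0,0,0,-10,0,80],[0,0,0,0,-30,0,87],[0,0,0,0,-35,0,87],[0,0,0,0,-35,0,87],[0,0,0,0,-35,0,87],[0,0,0,25,-35,0,87],[0,0,0,25,-30,0,87],[0,0,0,25,-30,0,87],[0,0,0,25,0,0,87],[0,0,0,0,0,0,87],[0,0,0,0,0,0,87],[0,0,0,0,0,0,87]]]'
python3 dish.py yellow_cup_center 29 pics/w10.png; for a in "yellow_dish 6" "blue_cup_center 29" "red_cup_center 43" "green_cup_center 43" "specimen_center 63"; do python3 dish.py $a; done; python3 -c "
from h import *
s=snapshot('top');cv2.imwrite('pics/top1.png',s['pixels'])"
```

```text
time: 34.15
tcp_pos: [466.9, 202.4, 14.6]
ee_rot: [-1.569, 0.002, -1.571]
force: [0.4, 0.4, -0.7]
grip_width: 53.1
time: 34.65
tcp_pos: [466.2, 202.1, 13.6]
ee_rot: [-1.571, 0.0, -1.571]
force: [-0.3, 0.1, -1.3]
grip_width: 68.6
time: 35.65
tcp_pos: [465.8, 103.1, 252.4]
ee_rot: [-1.571, 0.001, -1.571]
force: [-0.9, -0.2, 0.4]
grip_width: 87.0
[465.61951009 103.55629912 252.07886318] 86.90808603626866
0.74 [279.  76.  53.  56.] xy 466.0 202.0 dia 53.4 delta 0.4 98.5
[465.64838397 103.69903567 251.8892448 ] 87.20114163663219
0.89 [281.  82.  78.  81.] xy 466.4 199.6 dia 77.6 delta 0.8 95.9
[465.80276369 103.42689399 251.93240475] 87.07792125979144
[465.95316708 103.15390399 252.0477221 ] 86.96557646794048
0.94 [265. 212.  40.  44.] xy 449.3 66.6 dia 49.8 delta -16.6 -36.6
[466.06197013 102.97741619 252.20562221] 87.28658142314
0.81 [194. 343.  46.  33.] xy 369.9 -88.8 dia 60.5 delta -96.2 -191.8
0.78 [422. 181.  52.  48.] xy 610.2 98.2 dia 55.8 delta 144.2 -4.8
0.59 [373. 344.  52.  34.] xy 577.0 -92.9 dia 65.8 delta 111.0 -195.8
[466.12833103 102.82670586 252.29795952] 87.18013161084144
0.83 [435.  23.  43.  42.] xy 601.7 242.3 dia 36.8 delta 135.5 139.5
```

View pics/w10.png

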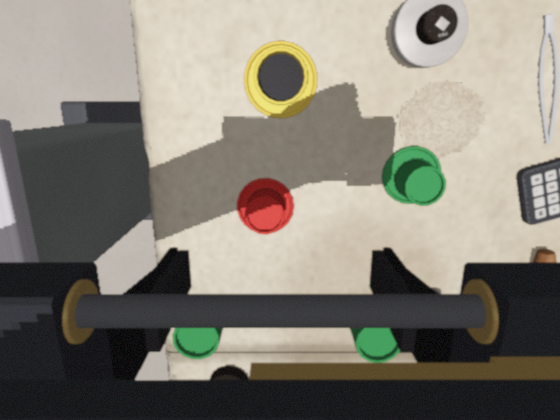

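View pics/top1.png

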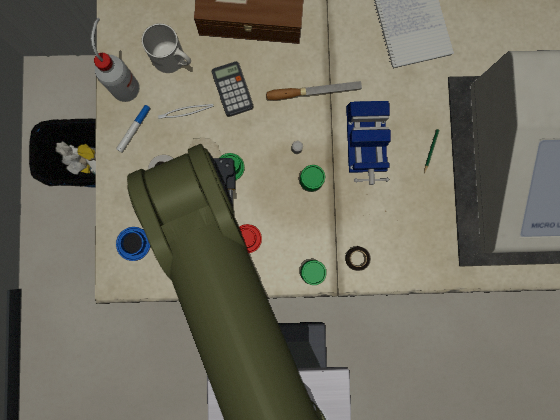

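All the cups stand centred in their dishes, the specimen is on the anvil, and the tape at (358,258) and slug at (297,147) haven't moved. The gripper is clear of everything, so I'm handing in.

```bash
python3 -c "
from bench import *
print(close_job(), state()['time'])"
```

```text
the job is handed in; nothing more can be done
the job is handed in; nothing more can be done
```

I took both nests apart and handed the job in after about 36 s of robot time. The specimen stands metal square up on the anvil, and the yellow, blue, red and green cups each stand in the dish of their own colour.

**Which green cup:** I used the 43 mm one standing in the blue cup. The two free-standing green cups measured about 56 mm across, so I left them alone.

**Last checks:**

| Item | Offset measured after placing |
|---|---|
| Yellow cup | about 2.5 mm from its dish centre |
| Blue cup | about 2 mm |
| Red cup | about 1 mm |
| Green cup | about 2 mm |
| Specimen | about 1 mm from the anvil's centre |

- **Uprightness and height:** I judged these from the pictures and the release heights rather than measuring the tilt.
- **Bystanders:** the tape and slug appear at their starting pixels in the final top picture. The gripper was raised clear before hand-in.

**Checks that failed or disagreed:**
- The final wrist view from farther off put red, green and the specimen 2–5 mm from centre. Those outlines include the sides of the parts, so I trust the closer views.
- The network did not find the blue cup in that last wrist view, but the final top picture shows it in its dish at (133,243).
- The measured grip widths read 1–2 mm below the true diameters throughout, which had no effect on the grasps.

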